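# Draw the side-action slide out of its gibs and hold it up level

### The job

The small mould half on the blue mat has its T-footed steel slide closed in the gibs. Draw the slide out along its track, away from the cavity block, until its foot is out from under the steel gib lips, then lift it straight up about 10 cm clear of the bronze wear plate and finish still holding it there, steady and level over the open end of the track, so that I can wipe the wear plate underneath. Leave the other things on the bench where they are.

Things in the scene. Friction and masses are not known exactly. Their poses are not given: they have to be found in the camera images.
- mould: Mould half, fixed to the bench: steel base plate 200 x 150 mm, 24 mm thick; origin at the centre of its underside, on the bench, z up. Its own -x is the way the slide draws out. A bronze wear plate, 60 mm wide, top at z = 28 mm, runs along y = 0 from x = -88 to +30 mm. Bronze gib rails (60 mm apart) flank it, tops at z = 38 mm.
- gib_lips (a point): Point midway between the two steel gib lips, level with their tops: x = +3, y = 0, z = 44 mm in the mould's frame, axes as the mould's. The lips are 50 mm long (x = -22 to +28 mm in the mould's frame), the gap between them is 44 mm, their outer edges are 92 mm apart, they are 6 mm thick; undersides 10 mm, tops 16 mm above the wear plate. They hold the slide's foot down.
- cavity_face (a point): Middle of the top edge of the steel cavity block's face towards the slide: x = +30, y = 0, z = 76 mm in the mould's frame. The block is 90 mm wide and reaches back to x = +92 mm; a pocket in this face takes the slide's core nose.
- track_open (a point): Point on top of the wear plate in the middle of the open end of the track (no lips here): x = -55, y = 0, z = 28 mm in the mould's frame; axes as the mould's. A dark end stop, 10 mm high above the wear plate, has its inner face 33 mm farther out, at x = -88 mm.
- slide_center (a point): Centre of the steel slide (loose, about 0.6 kg), half-way up: 28 mm above its underside, 28 mm below its top; x along the track towards the cavity block, z up. Closed, it is at about x = +2 mm in the mould's frame; the foot is out from under the lips when it is at x < -47 mm; at x = -63 mm the foot meets the end stop. Grip it across the flat sides of the upright body, above the lips.
- slide: The same slide; origin at the centre of its underside. Foot 50 mm long (x +-25), 56 wide, 8 high, 2 mm play above it and at each side. Upright body 36 mm wide (y +-18), flat sides from x = -13 to +25 mm, up to the top at z = 56 mm; bore in its top, sloped heel at the back (-x), core nose 14 x 14 mm at z = 27 mm standing 16 mm out of the front (+x). Its weight is centred at about x = +2 mm.
- insert_a: Bystander: loose ground steel insert 40 x 62 x 22 mm with bores, near the robot; origin at the centre of its underside.
- oilstone_b: Bystander: loose dark grey oilstone 25 x 75 x 10 mm; origin at the centre of its underside.
- guide_bush_a: Bystander: loose steel flanged guide bush, 40 mm across, 35 mm high, standing; origin at the centre of its underside.
- micrometer: Bystander: loose micrometer 36 x 123 x 18 mm behind the mat; origin at the centre of its underside.
- desk_fan: Obstacle: black desk fan, fixed, at the right of the bench, about 400 mm high; origin at the centre of its base's underside (190 x 170 mm). Its upright round grille, 350 mm across, stands about 100 mm from the origin along the fan's own -x, and spans 175 mm to each side along its own y. Pass on the robot's side of it or keep well above the bench.

How it is judged:
On the way:
1. the slide is drawn out along the track, its foot clear of the gib lips and still down on the wear plate (x of slide in the frame of mould below -0.0465 m and z of slide in the frame of mould below 0.034 m and horizontal distance between slide and track_open below 0.02 m), for 0.1 s.
At the end, for the whole second after the job is handed in: The slide hangs in the gripper over the open end of its track: underside 75 to 140 mm above the wear plate, centre within 35 mm (seen from above) of the middle of the open end, tilted by less than 0.1 rad, at rest, touching nothing but the fingers (z of slide in the frame of track_open between 0.075 and 0.14 m and horizontal distance between slide_center and track_open below 0.035 m and angle between slide's own z axis and vertical below 0.1 rad and linear speed of slide below 0.015 m/s and angular speed of slide below 0.15 rad/s and contact force between slide and the fingers above 3 N and contact force between slide and mould below 0.05 N); the arm keeps its last pose, push and grip.
It fails at once if a bystander (insert, oilstone, guide bush, micrometer) is moved by more than 15 mm (distance of any of insert_a, oilstone_b, guide_bush_a, micrometer from where it was at the start of the episode above 0.015 m).
It also fails if it takes over 40 s, if anything falls off the work surface, if the arm or the gripper's body presses on something with over 40 N, if the wrist force passes 120 N, or if a joint passes its speed limit or range.

### The arm

A 6-joint arm with a two-finger parallel gripper is mounted at the origin on the work surface; the furniture and walls round the work are solid. World frame = base frame: x ahead of the robot, y to its left, z up, the work surface at z = 0. Lengths are in m, angles in rad, forces in N, time in s.
With the tool pointing down it reaches from about 0.3 to 0.875 m from the base axis. Payload 4.2 kg.
Tool frame: the origin (TCP) lies on the centre line of the jaws, within the pads' length; the fingertips stand robot.tips_ahead ahead of it and the grasp point (between the pads) is the TCP (robot.tips_ahead is the distance from the TCP to the fingertips, in m); x points along the fingers, y is the direction in which the jaws open and shut, and the axes are right-handed (so a half turn about x gives the same grasp; the last joint's range is limited). The gripper opens to 85 mm and grips with 20 to 120 N. Pads are 22 mm wide; open, the fingers measure 114 mm over their backs; the gripper's body (76 mm by 85 mm) begins 54 mm behind the grasp point. The pads swing forward as they close: fully open they stand 13 mm farther back than shut.
Start: joints at [-1.358, 0.32, 1.565, -0, 1.257, -0.02], TCP at [0.133, -0.56, 0.25] pointing down, gripper open.
Joint ranges: [-3.11, 3.11], [-0.84, 2.01], [0.21, 2.61], [-1.34, 4.49], [0.05, 2.63], [-2.56, 2.56]. Speed limits (rad/s): [2.57, 2.57, 3.14, 3.14, 3.14, 3.14].

### API

Orientations are given as a rotation vector (axis times angle).
In Python, from plant import robot, jaws, inverse_kinematics, state, camera, ticket gives the robot as it stands. Calls block until the motion is done:
- robot.move_pose(position, orientation): joint-space move of the TCP to a pose.
- robot.servo_line(position, orientation=None, v=0.15, threshold=None): straight line of the TCP; orientation=None keeps the orientation; v is the mean speed in m/s. With threshold (N) it stops when the force on the tool has changed by that much, and returns True; else False.
- robot.movej(angles): joint-space move.
- jaws.command_gripper(opening, newtons=None): finger opening in m; newtons is the grip in N (None keeps the last); returns when the fingers have stopped.
- robot.hold(seconds).
- inverse_kinematics(position, orientation): joint angles nearest the present ones, or None.
- state(): the state.
- camera(name): name is "scene" or "top" or "wrist"; returns a dict with "img" (420x560x3 uint8, red, green, blue), "intrinsics" (3x3 intrinsics, pixels), "rvec" (rotation vector, rad) and "tvec" (3), from world to camera coordinates, as OpenCV has them. Camera axes: x right, y down, z forward; pixel columns grow to the right and rows downward; lengths in m; the calibration is good to about 2 mm. A picture is of the moment at which its call begins. There is no depth.
A pose or a line that the arm cannot do raises robot.IKError and nothing moves.
- ticket.finish_job(): hands the job in, once; it reports no verdict.
The state is a dict: "time_s": time; "qpos": joint angles; "qvel": joint speeds; "tau": joint torques, N m; "eef_pos": TCP position; "eef_rot": TCP orientation; "wrist_force": force on the tool from outside, world axes, zero at the start; "ft_torque": the same for the moment, N m; "gripper_width": finger opening in m.
Only numpy, scipy, OpenCV 4.12 (cv2) and the standard library are available. Lean on these libraries where they do the work, as an engineer would, in place of code of your own. Each camera call takes 0.05 s, during which the arm holds its last target.

## Working session

There is one attempt and no reset: what is moved stays moved. The work goes in short steps, each a Python script; the robot and the scene stay as the last script left them, time stands still between calls to the robot, and variables do not carry over. Pictures are saved under pics/ and viewed, and the job is handed in when it is done.

```bash
mkdir -p pics; ls
python3 - <<'E'
from plant import robot,jaws,state,camera
import cv2
s=state();print(s['time_s'],s['eef_pos'],s['eef_rot'],s['gripper_width'],robot.tips_ahead)
for n in("scene","top"):
    c=camera(n);cv2.imwrite(f"pics/{n}0.png",c["img"][:,:,::-1]);print(n,c["intrinsics"].tolist(),c["rvec"],c["tvec"])
E
```

```text
pics
0.0 [ 0.13257019 -0.55903987  0.24947736] [ 2.09860854  0.24730916 -2.09897678] 0.08509648626835858 0.019
scene [[540.6581858595314, 0.0, 270.2444540532099], [0.0, 540.6581858595314, 212.58188534664706], [0.0, 0.0, 1.0]] [ 0.55723663 -2.50537842  1.39400842] [0.44394501 0.14064309 0.94998215]
top [[448.6118419842032, 0.0, 279.5685397027817], [0.0, 448.6118419842032, 216.13047718228654], [0.0, 0.0, 1.0]] [ 2.15738945 -2.11213414  0.14390845] [0.0298531  0.47612448 0.98776387]
```

View pics/scene0.png

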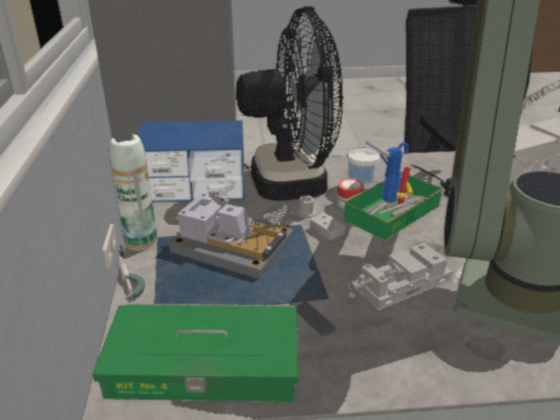

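View pics/top0.png

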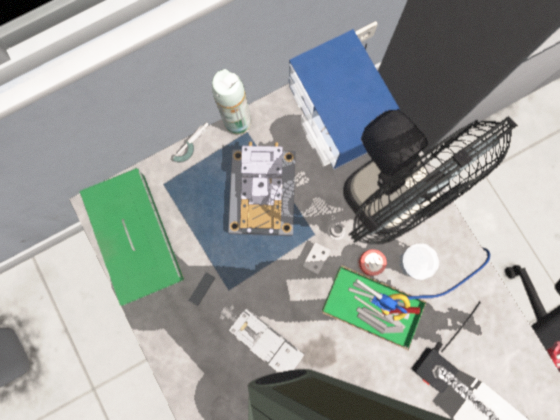

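The scene view shows the mould on the blue mat at about (235,235). In the top view it is at (262,192), with the cavity block towards the top of the image and the open end at about (260,220). I'll zoom in on both.

Run:
```python
import cv2
a=cv2.imread('pics/top0.png')[130:250,210:320];cv2.imwrite('pics/topz.png',cv2.resize(a,None,fx=5,fy=5,interpolation=cv2.INTER_CUBIC))
a=cv2.imread('pics/scene0.png')[180:285,160:310];cv2.imwrite('pics/scenez.png',cv2.resize(a,None,fx=5,fy=5,interpolation=cv2.INTER_CUBIC))
```

```text
(no output)
```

View pics/topz.png

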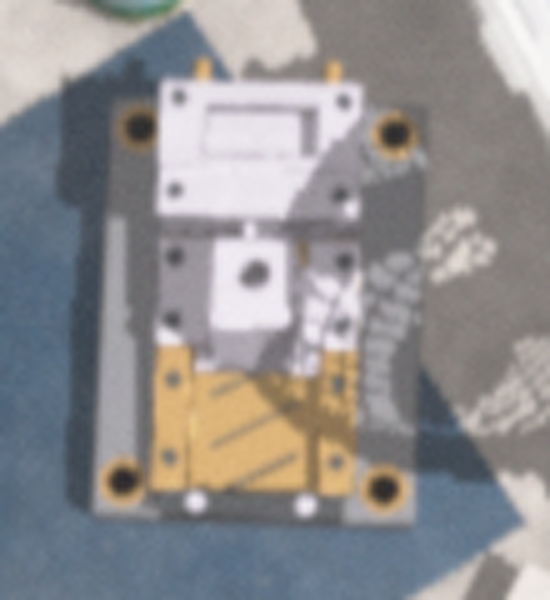

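View pics/scenez.png

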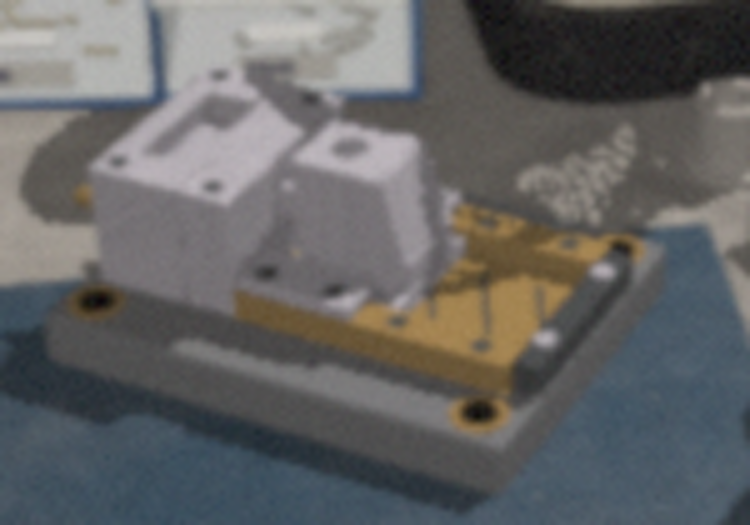

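```bash
cat > h.py <<'E'
import numpy as np,cv2
def ray(c,px,z):
    R=cv2.Rodrigues(np.array(c["rvec"],float))[0];t=np.array(c["tvec"],float)
    d=R.T@np.linalg.inv(c["intrinsics"])@np.array([px[0],px[1],1.]);o=-R.T@t
    return o+d*(z-o[2])/d[2]
def proj(c,P):
    return cv2.projectPoints(np.array(P,float).reshape(-1,3),np.array(c["rvec"],float),np.array(c["tvec"],float),np.array(c["intrinsics"]),None)[0].reshape(-1,2)
E
python3 - <<'E'
from h import *
from plant import camera
for n in("top","scene"):
    c=camera(n)
    if n=="top":
        f=lambda x,y:(210+(x+.5)/5-.5,130+(y+.5)/5-.5)
        B=[(141,127),(395,133),(384,489),(123,481)]
        W=np.array([ray(c,f(*p),.024) for p in B]);print(W.round(4));m=W.mean(0)
        ax=(W[0]+W[1]-W[2]-W[3]);yaw=np.arctan2(ax[1],ax[0])
        ay=(W[0]+W[3]-W[1]-W[2]);print('top mid',m,np.degrees(yaw),np.degrees(np.arctan2(-ay[0],ay[1])),np.linalg.norm(ax)/2,np.linalg.norm(ay)/2)
        for p,z in [((212,240),.084),((290,238),.084),((290,330),.084),((210,328),.084),((254,274),.084)]:
            w=ray(c,f(*p),z)-m; print('slide top',[round(np.cos(yaw)*w[0]+np.sin(yaw)*w[1],4),round(-np.sin(yaw)*w[0]+np.cos(yaw)*w[1],4)])
        for p,z in [((152,490),.038),((355,496),.038),((158,215),.076),((361,217),.076)]:
            w=ray(c,f(*p),z)-m; print('rail/cav',[round(np.cos(yaw)*w[0]+np.sin(yaw)*w[1],4),round(-np.sin(yaw)*w[0]+np.cos(yaw)*w[1],4)])
    else:
        f=lambda x,y:(160+(x+.5)/5-.5,180+(y+.5)/5-.5)
        for p,z in [((97,300),.024),((480,412),.024),((625,247),.024),((350,148),.084)]:print('scene',ray(c,f(*p),z).round(4))
E
```

```text
[[0.6214 0.1421 0.024 ]
 [0.6206 0.0221 0.024 ]
 [0.4514 0.0239 0.024 ]
 [0.4526 0.1443 0.024 ]]
top mid [0.53650821 0.08309891 0.024     ] -0.6713812263524347 -0.48585029937931806 0.16905303021816487 0.12027191015727631
slide top [np.float64(0.0162), np.float64(0.0189)]
slide top [np.float64(0.0181), np.float64(-0.0155)]
slide top [np.float64(-0.0232), np.float64(-0.0171)]
slide top [np.float64(-0.0234), np.float64(0.0181)]
slide top [np.float64(0.0014), np.float64(-0.0003)]
rail/cav [np.float64(-0.0901), np.float64(0.0451)]
rail/cav [np.float64(-0.0899), np.float64(-0.0472)]
rail/cav [np.float64(0.0288), np.float64(0.0442)]
rail/cav [np.float64(0.0306), np.float64(-0.0463)]
scene [0.6205 0.1429 0.024 ]
scene [0.452  0.1451 0.024 ]
scene [0.4484 0.0226 0.024 ]
scene [0.5355 0.0868 0.084 ]
```

Run:
```python
import cv2
a=cv2.imread('pics/top0.png')[90:290,320:560];cv2.imwrite('pics/fanz.png',cv2.resize(a,None,fx=3,fy=3,interpolation=cv2.INTER_CUBIC))
from h import *
from plant import camera,state
c=camera('top')
for p in [(358,237),(515,120)]:
  for z in (.03,.2,.225,.4): print(p,z,ray(c,p,z).round(3))
print('base',ray(c,(345,195),.03),ray(c,(372,165),.03),'insert',ray(c,(317,257),.02),'bush',ray(c,(337,229),.03))
c=camera('scene')
for p in [(250,185),(327,185),(290,150)]: print('scene base',ray(c,p,.03))
print(cv2.Rodrigues(np.array(state()['eef_rot']))[0].round(3))
```

```text
(358, 237) 0.03 [ 0.432 -0.139  0.03 ]
(358, 237) 0.2 [ 0.413 -0.113  0.2  ]
(358, 237) 0.225 [ 0.411 -0.109  0.225]
(358, 237) 0.4 [ 0.392 -0.081  0.4  ]
(515, 120) 0.03 [ 0.716 -0.509  0.03 ]
(515, 120) 0.2 [ 0.65  -0.421  0.2  ]
(515, 120) 0.225 [ 0.641 -0.408  0.225]
(515, 120) 0.4 [ 0.573 -0.317  0.4  ]
base [ 0.52872483 -0.10989422  0.03      ] [ 0.60118919 -0.17264638  0.03      ] insert [ 0.3851428  -0.04739774  0.02      ] bush [ 0.44927243 -0.09170336  0.03      ]
scene base [ 0.59014033 -0.10195218  0.03      ]
scene base [ 0.43105975 -0.17444888  0.03      ]
scene base [ 0.58176559 -0.31022484  0.03      ]
[[-0.     0.231 -0.973]
 [ 0.001 -0.973 -0.231]
 [-1.    -0.001 -0.   ]]
```

View pics/fanz.png

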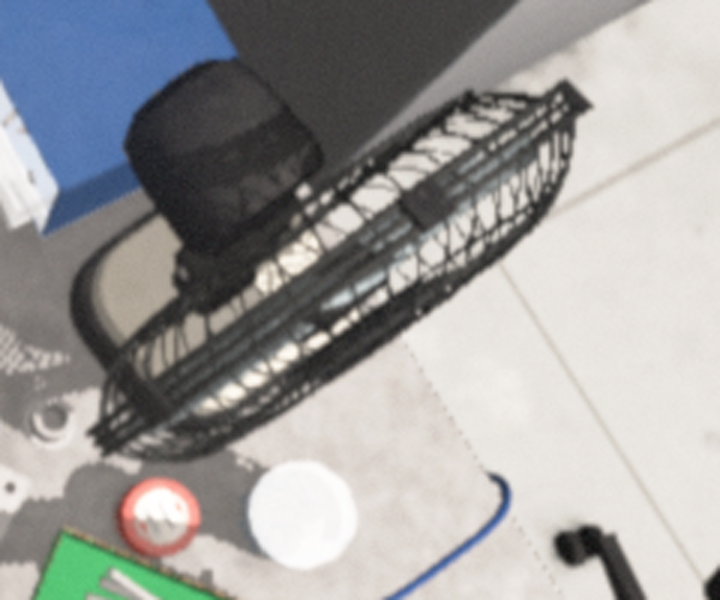

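The fan grille runs from about (0.41,-0.11) to (0.64,-0.41). I'll retract inward and up, turn only the base past it, then come over the mould and look with the wrist camera.

```bash
cat >> h.py <<'E'
M=np.array([0.5365,0.0831,0.]);YAW=np.radians(-0.6)
ex=np.array([np.cos(YAW),np.sin(YAW),0]);ey=np.array([-ex[1],ex[0],0])
ROT=cv2.Rodrigues(np.column_stack([[0,0,-1.],ey,ex]))[0].ravel()
def W(x,y,z): return M+x*ex+y*ey+np.array([0,0,z])
def tom(p):
    d=np.array(p)-M; return np.array([d@ex,d@ey,d[2]])
E
python3 - <<'E'
from h import *
from plant import *
s=state();a=np.arctan2(s['eef_pos'][1],s['eef_pos'][0])
robot.servo_line([.34*np.cos(a),.34*np.sin(a),.45],v=.25)
q=list(state()['qpos']);print(np.round(q,3))
q[0]=0.25;robot.movej(q);print(state()['eef_pos'])
p=W(-.03,0,.25)
print(inverse_kinematics(p,ROT))
robot.move_pose(p,ROT)
s=state();print(s['time_s'],s['eef_pos'],s['qpos'],s['wrist_force'])
for n in('wrist','scene'):
    c=camera(n);cv2.imwrite(f'pics/{n}1.png',c['img'][:,:,::-1])
E
```

```text
[-1.372 -0.13   1.589 -0.     1.684 -0.034]
[0.32693765 0.09478187 0.44890544]
[ 0.14081687  0.22282268  1.70191537  0.          1.2168546  -1.41950748]
4.725 [0.50666676 0.08306747 0.25057826] [ 1.40069207e-01  2.22188451e-01  1.70125473e+00  6.18042304e-05
  1.21729746e+00 -1.41880631e+00] [ 0.40363657 -0.21481484  0.05515355]
```

View pics/wrist1.png

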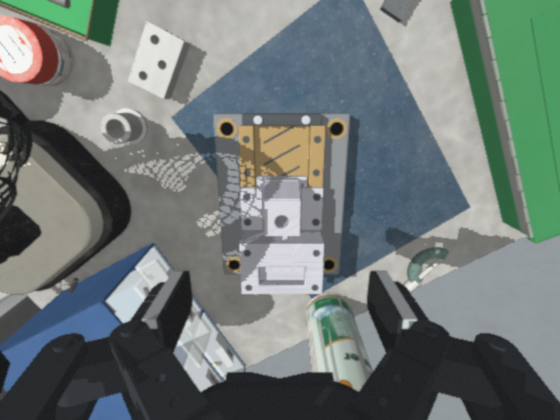

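View pics/scene1.png

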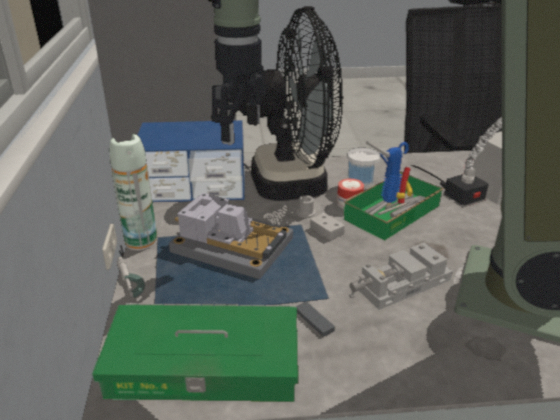

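The wrist view shows the mould's four bushes at (226,128), (337,128), (329,264) and (234,264), and the slide top around (282,218) with its bore at (282,221). I'll refine the pose from a zoom.

Run:
```python
import cv2
a=cv2.imread('pics/wrist1.png')[105:300,205:360];cv2.imwrite('pics/wz.png',cv2.resize(a,None,fx=3,fy=3,interpolation=cv2.INTER_CUBIC))
```

```text
(no output)
```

View pics/wz.png

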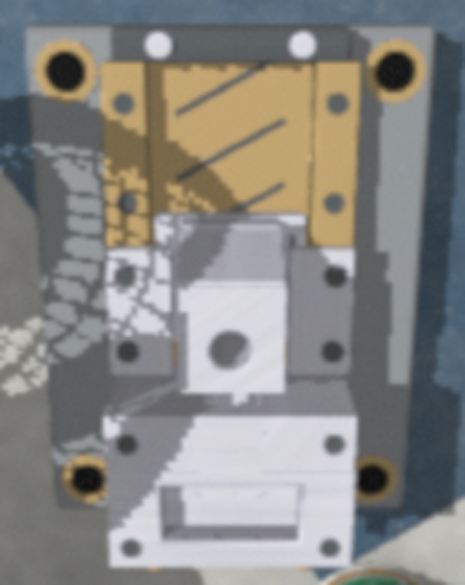

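Run:
```python
from h import *
from plant import camera
c=camera('wrist')
f=lambda x,y:(205+(x+.5)/3-.5,105+(y+.5)/3-.5)
W4=np.array([ray(c,f(*p),.024) for p in [(372,479),(88,479),(66,72),(396,71)]])
print(W4.round(4))
m=W4.mean(0);ax=W4[0]+W4[1]-W4[2]-W4[3];print(m,np.degrees(np.arctan2(ax[1],ax[0])))
for n,p,z in [('topFL',(284,392),.084),('topFR',(184,392),.084),('topBL',(286,282),.084),('topBR',(188,282),.084),('bore',(229,350),.084),('footBL',(305,214),.036),('footBR',(155,215),.036),('lipBL',(355,247),.044),('lipBR',(104,247),.044),('cavL',(354,415),.076),('cavR',(110,415),.076),('gap L',(290,262),.044),('gapR',(172,320),.044),('railL',(360,63),.038),('railR',(102,63),.038)]:
    print(n,tom(ray(c,f(*p),z)).round(4))
```

```text
[[0.6207 0.1456 0.024 ]
 [0.6194 0.0248 0.024 ]
 [0.4511 0.0266 0.024 ]
 [0.452  0.1473 0.024 ]]
[0.53577777 0.08607092 0.024     ] -0.5825769774645823
topFL [0.0161 0.0208 0.084 ]
topFR [ 0.0161 -0.0132  0.084 ]
topBL [-0.0232  0.0207  0.084 ]
topBR [-0.0232 -0.0114  0.084 ]
bore [0.0007 0.0021 0.084 ]
footBL [-0.0346  0.0305  0.036 ]
footBR [-0.0342 -0.0252  0.036 ]
lipBL [-0.0241  0.0485  0.044 ]
lipBR [-0.0241 -0.0437  0.044 ]
cavL [0.0285 0.0463 0.076 ]
cavR [ 0.0285 -0.0399  0.076 ]
gap L [-0.0184  0.0248  0.044 ]
gapR [ 0.0044 -0.0192  0.044 ]
railL [-0.0891  0.048   0.038 ]
railR [-0.0891 -0.0423  0.038 ]
```

```bash
sed -i 's/^M=np.array.*/M=np.array([0.5355,0.0845,0.]);YAW=np.radians(-0.6)/' h.py; sed -i '0,/;YAW=np.radians(-0.6);YAW/s//;YAW/' h.py; grep YAW h.py
python3 - <<'E'
from h import *
from plant import *
robot.servo_line(W(-.005,0,.12),ROT,v=.15)
print(robot.servo_line(W(-.005,0,.069),v=.05,threshold=8))
s=state();print(s['eef_pos'],s['wrist_force'])
jaws.command_gripper(.03,40)
s=state();print(s['time_s'],s['gripper_width'],s['eef_pos'],s['wrist_force'],s['ft_torque'])
for n in('wrist','scene'):
    c=camera(n);cv2.imwrite(f'pics/{n}2.png',c['img'][:,:,::-1])
a=cv2.imread('pics/scene2.png')[150:285,160:310];cv2.imwrite('pics/scene2z.png',cv2.resize(a,None,fx=4,fy=4,interpolation=cv2.INTER_CUBIC))
E
```

```text
M=np.array([0.5355,0.0845,0.]);YAW=np.radians(-0.6)
ex=np.array([np.cos(YAW),np.sin(YAW),0]);ey=np.array([-ex[1],ex[0],0])
False
[0.53076723 0.084597   0.06930958] [-0.05504712  0.76664008  0.93697197]
7.5833 0.03539435064563206 [0.53071884 0.08480124 0.0693332 ] [-0.3507316   1.46381336  1.99046109] [ 0.23024189  0.0782685  -0.05883479]
```

View pics/wrist2.png

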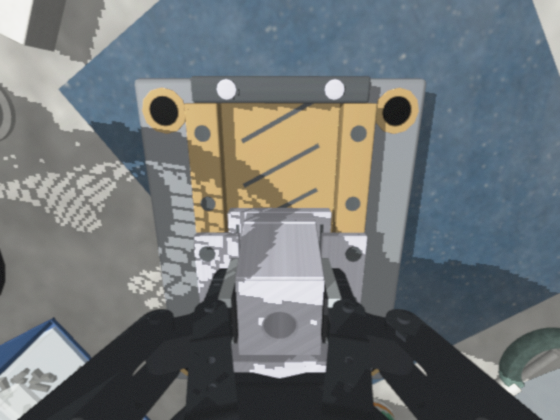

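View pics/scene2z.png

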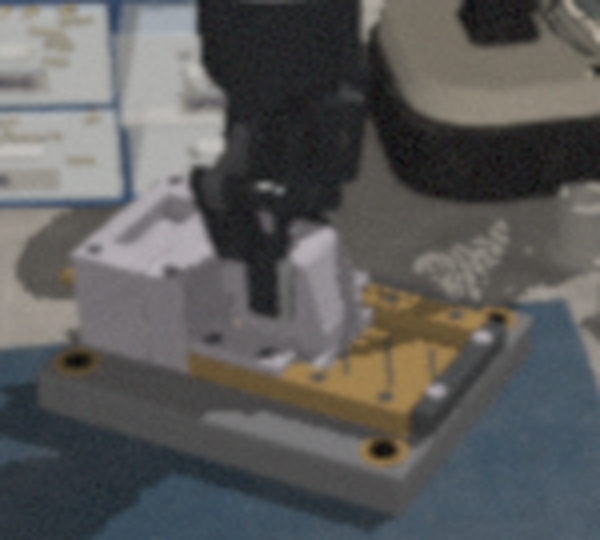

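The pads hold the slide body at (280,320) in the wrist view, 35.4 mm apart, with small forces. Next I draw it out with a force guard.

Run:
```python
from h import *
from plant import *
jaws.command_gripper(.03,70)
s=state();p0=np.array(s['eef_pos']);print(s['gripper_width'])
for d in (.015,.032,.047):
    hit=robot.servo_line(p0-ex*d,v=.04,threshold=25);s=state()
    print(hit,tom(s['eef_pos']).round(4),np.round(s['wrist_force'],1),np.round(s['ft_torque'],2),s['gripper_width'])
    if hit:break
robot.hold(.3)
for n in('wrist','top'):
    c=camera(n);cv2.imwrite(f'pics/{n}3.png',c['img'][:,:,::-1])
print(state()['time_s'])
```

```text
0.03512170910803405
False [-0.0207 -0.      0.0694] [ 0.2 -0.   5.3] [ 0.03 -0.1   0.05] 0.03479774878620786
False [-0.0377  0.0002  0.0694] [0.5 1.1 4.9] [ 0.12 -0.08 -0.01] 0.035090332558156676
False [-0.0527  0.0002  0.0694] [0.6 0.6 5.6] [ 0.15 -0.15  0.03] 0.035022662382395923
9.9167
```

View pics/wrist3.png

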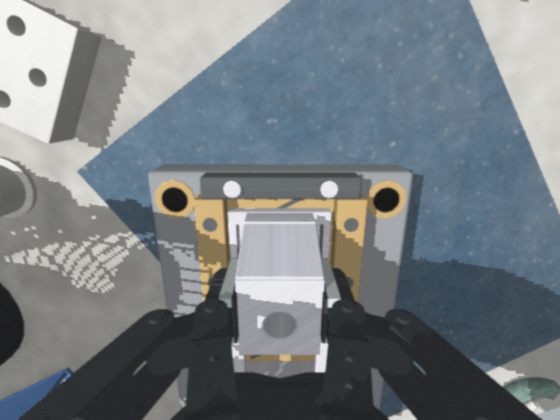

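The slide came along: its foot edge is at about (280,212) and the stop's inner edge at about (280,199). I'll check the remaining gap.

Run:
```python
from h import *
from plant import *
a=cv2.imread('pics/wrist3.png')[150:370,140:420];cv2.imwrite('pics/w3z.png',cv2.resize(a,None,fx=2.5,fy=2.5,interpolation=cv2.INTER_CUBIC))
c=camera('wrist')
for n,p,z in [('bush',(173,200),.024),('bush',(387,199),.024),('stop in',(280,199),.038),('foot',(240,211),.036),('foot',(325,211),.036),('topback',(280,276),.084),('topfront',(280,355),.084)]: print(n,tom(ray(c,p,z)).round(4))
```

```text
bush [-0.0836 -0.0602  0.024 ]
bush [-0.0843  0.062   0.024 ]
stop in [-0.0886  0.0009  0.038 ]
foot [-0.0812 -0.0206  0.036 ]
foot [-0.0812  0.0251  0.036 ]
topback [-0.0705  0.0008  0.084 ]
topfront [-0.0304  0.0009  0.084 ]
```

View pics/w3z.png

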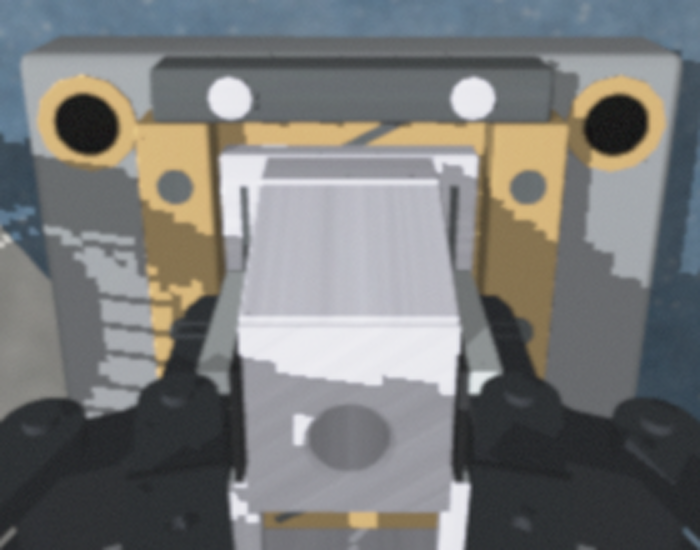

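The stop-to-foot gap is about 7.5 mm, so the slide is at about x = -55.5 mm and clear of the lips (limit -47 mm). Now the lift.

Run:
```python
from h import *
from plant import *
p=np.array(state()['eef_pos'])
print(robot.servo_line(p+[0,0,.02],v=.04,threshold=25),np.round(state()['wrist_force'],1))
print(robot.servo_line(p+[0,0,.104],v=.08))
robot.hold(.8)
for n in('wrist','scene','top'):
    c=camera(n);cv2.imwrite(f'pics/{n}4.png',c['img'][:,:,::-1])
s=state();print(s['time_s'],tom(s['eef_pos']),s['gripper_width'],np.round(s['wrist_force'],1),np.round(s['ft_torque'],2),np.abs(s['qvel']).max())
a=cv2.imread('pics/scene4.png')[110:285,160:350];cv2.imwrite('pics/scene4z.png',cv2.resize(a,None,fx=3.4,fy=3.4,interpolation=cv2.INTER_CUBIC))
```

```text
False [-0.1 -0.4 -6.2]
False
12.7667 [-0.05272023  0.00017605  0.17338084] 0.035011720903521844 [-0.3 -1.1 -5.9] [0.02 0.02 0.  ] 0.001979851700884748
```

View pics/scene4z.png

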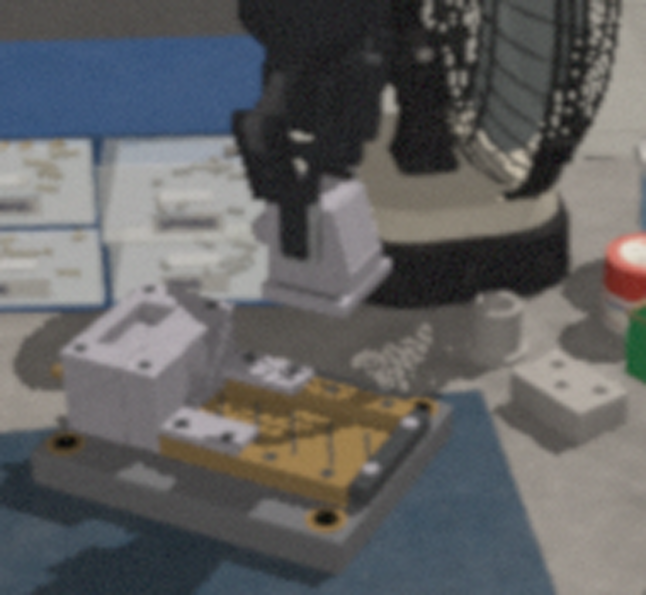

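View pics/wrist4.png

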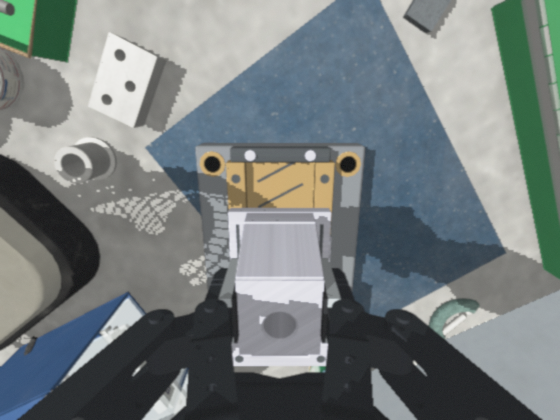

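View pics/top4.png

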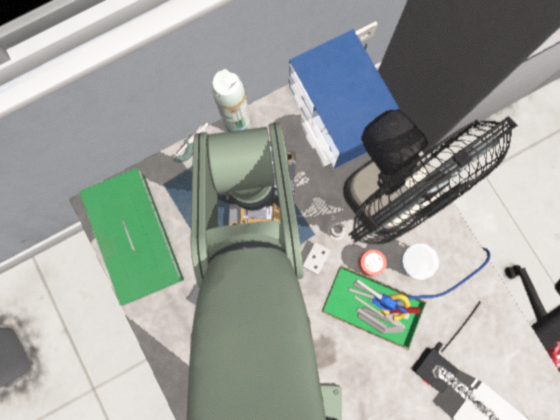

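The slide hangs in the jaws at the same place in the wrist view as before the lift (foot edge 212→213). It carries about 6 N and the arm is at rest. The bystanders I can see look unmoved.

Run:
```python
from plant import *
ticket.finish_job();s=state();print(s['time_s'],s['wrist_force'],s['gripper_width'])
```

```text
the job is handed in; nothing more can be done
the job is handed in; nothing more can be done
```

I drew the slide out along its track, lifted it straight up, and handed the job in with the gripper still holding it over the open end. The hand-in reports no verdict, so the figures below come from my own last checks.

- **Start and grip:** The slide started at about x = -8 mm in the mould's frame, not quite at the nominal closed position of +2 mm. I gripped it across its flat sides at 70 N.
- **Draw:** I pulled it 47 mm, to about x = -55.5 mm. The wrist camera showed about 7.5 mm left between its foot and the end stop, so the foot was clear of the lips. A slight downward load of about 5 N showed it was still down on the wear plate.
- **Lift and hold:** I raised it 104 mm. The jaws stayed at 35.0 mm opening, the wrist carried about 6 N (the slide's weight), and the arm was at rest. The slide's place in the wrist view was unchanged, so I saw no slip or tilt.
- **Time and surroundings:** The clock read about 12.8 s at the last check, and no force guard tripped. The insert, oilstone and guide bush looked unmoved. I did not check the micrometer separately after the lift.
- **Disagreement between cameras:** The top and wrist views differed by about 3 mm sideways on the mould's position. I used a value in between, and the low side forces during the draw suggest it was close enough.

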